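# Slide a hard drive between two docking stations onto the mat

### The arm

A 6-joint arm with a two-finger parallel gripper is mounted at the origin on the work surface. World frame = base frame: x ahead of the robot, y to its left, z up, the work surface at z = 0. Lengths are in m, angles in degrees, forces in N, time in s.
With the tool pointing down it reaches from about 0.25 to 0.725 m from the base axis. Payload 9.7 kg.
Tool frame: the origin (TCP) lies at the very end of the fingers, on their centre line; the grasp point (between the pads) lies 19 mm behind it; x points along the fingers, y is the direction in which the jaws open and shut, and the axes are right-handed (so a half turn about x gives the same grasp; the last joint's range is limited). The gripper opens to 85 mm and grips with 20 to 120 N. Pads are 22 mm wide; open, the fingers measure 114 mm over their backs; the gripper's body (76 mm by 85 mm) begins 54 mm behind the grasp point. The pads swing forward as they close: fully open they stand 13 mm farther back than shut.
Start: joints at [-64.63, 4.979, 10.078, 95.1, 0, 90], TCP at [0.236, -0.497, 0.231] pointing down, gripper open.
Joint ranges: [-179.16, 179.16], [-48.56, 103.87], [-65.8, 70.77], [-126.05, 130.52], [-82.76, 87.17], [-180, 180]. Speed limits (degrees/s): [127.2, 127.2, 147.25, 180, 180, 180].

### API

Orientations are given as [roll, pitch, yaw] about the fixed x, y, z axes, in that order (R = Rz(yaw) Ry(pitch) Rx(roll)).
In Python, from workcell import get_obs, cams, bot gives the robot as it stands.
- The arm moves only by the tool apply_moves, never from a script. Its argument "rows" is a list that holds one entry, the list of rows, each a list of 7 numbers: the shift along the tool's x, y, z in mm, then the turn, a rotation vector about the tool's x, y, z in rad, then the opening, from 0 (shut) to 1 (fully open). A call has 1 to 20 rows; each row is the pose to reach, as a shift and turn from the pose measured when the call began, along the tool's axes at that moment; what a row does not reach only later rows make up. A row lasts 1/10 s, in which the tool goes at most 50 mm and 8.59 degrees, less where a joint would pass 70% of its speed; a pose out of reach is approached as far as the arm can. A call with a gripper value outside its range is refused whole. The fingers move at their own pace and stop on an object; "newtons" is the grip in N (left out, the last holds). Time passes only in rows, so rows that repeat a pose let the fingers close. It gives the time, the measured TCP pose, the force and the opening at its end, in the units of the state.
- get_obs(): the state, without advancing time (a new reading comes with each control period).
- cams.camera(name): name is "scene" or "top"; returns a dict with "pixels" (384x512x3 uint8, red, green, blue), "range_z" (384x512 float32, m along the optical axis (not along the pixel's ray), 0 where there is no reading), "fx", "fy", "cx", "cy" (pixels), "D" ([k1, k2, p1, p2, k3] as OpenCV has them; the pictures are not rectified), "eye" and "attitude" of the camera in the world. Camera axes: x right, y up, looking along -z (the intrinsics and any distortion apply to the point x, -y, -z); pixel columns grow to the right and rows downward; lengths in m; the calibration is good to about 2 mm. A picture is of the moment at which its call begins.
- bot.job_done(): hands the job in, once; it reports no verdict.
Trained networks look in a picture, given as the dict that the camera call returned (one of the last four; its "shot" number tells which), for a name from the list of things; names that differ only in an ending like _2 or _b are one class to them, and where a whole thing is asked for, a point or a joint stands for the part that bears it (a point fixed in the world has none). Each returns a list of dicts, best first, with "confidence" (0 to 1); they miss things now and then, are a little off and sometimes report something else, mostly with a low value. They report only what shows in the picture. A call takes as long as a camera call. They do not tell look-alikes from the thing itself.
- cams.find_in(label, picture): "at" ([x, y, z] in m, in world coordinates, good to about 4 mm: the middle of the surface that is visible of it).
The state is a dict: "time": time; "q": joint angles; "qd": joint speeds; "joint_efforts": joint torques, N m; "ee_pos": TCP position; "tcp_rot": TCP orientation; "wrist_force": force on the tool from outside, world axes, zero at the start; "torque": the same for the moment, N m; "opening": finger opening in m.
Only numpy, scipy, OpenCV 4.12 (cv2) and the standard library are available. Lean on these libraries where they do the work, as an engineer would, in place of code of your own. Each camera call takes 0.05 s, during which the arm holds its last target.

### The job

Push the hard drive flat along the bench, through the narrow gap between the two docking stations, until all of it lies on the rubber mat on the other side. Only push it: do not pick it up or lift it, do not take it around or over the docking stations, and leave the jar, the tape roll and the little carton where they are.

Things in the scene. Friction and masses are not known exactly. Their poses are not given: they have to be found in the camera images.
- gap (a point): middle of the gap between two identical black docking stations that are screwed to the bench, on the bench surface. Each station is a slab 130 mm (along x) by 80 mm (along y) by 34 mm tall with edges rounded by 6 mm. The gap is 110 mm wide: the stations reach from 55 to 185 mm either side of this point along the point's x axis. The passage runs along the point's y axis and is 80 mm long (from -40 to +40 mm); the point's y axis is roughly world y.
- drive_mid (a point): middle (half-way up) of the loose bare metal hard drive, 102 mm wide (its x), 147 mm long (its y), 26 mm tall (its z), lying flat on the bench, about 0.6 kg. It starts on one side of the gap (either side), its long axis roughly along the passage but turned and offset sideways. It stays where a push leaves it.
- mat_mid (a point): middle of the dark rubber mat on the opposite side of the gap from the drive: 200 mm along its x axis, 230 mm along its y axis (y roughly along the passage), under 1 mm thick, practically flush with the bench, fixed. It may sit somewhat off the line of the gap.
- corner_a (a point): bottom corner of the hard drive, at (+51, +73.5) mm of the drive's own frame; these points only mark its outline
- corner_b (a point): bottom corner of the hard drive, at (-51, +73.5) mm of the drive's own frame; these points only mark its outline
- corner_c (a point): bottom corner of the hard drive, at (-51, -73.5) mm of the drive's own frame; these points only mark its outline
- corner_d (a point): bottom corner of the hard drive, at (+51, -73.5) mm of the drive's own frame; these points only mark its outline
- jar: bystander: clear jar with a black lid, 70 mm across, 85 mm tall, origin at its underside, standing at the far edge of the work
- tape: bystander: lying tape roll, 80 mm across, 25 mm tall, origin at its underside
- carton: bystander: small cardboard box 50 x 80 x 50 mm, origin at its underside
Mind the look-alikes: they are no part of the job. Leave any red look-alike of the part that bears drive_mid alone.

How it is judged:
By the outcome, as a careful person would: the job done as asked, in the order asked, and still so for the second after the job is handed in, with the robot touching nothing.
It also fails if it takes over 72 s, if anything falls off the work surface, if the arm or the gripper's body presses on something with over 40 N, if the wrist force passes 120 N, or if a joint passes its speed limit or range.

## Working session

There is one attempt and no reset: what is moved stays moved. The work goes in short steps, Python scripts to look and compute and a tool call to move; the robot and the scene stay as the last step left them, time stands still between calls to the robot, and variables do not carry over. Pictures are saved under pics/ and viewed, and the job is handed in when it is done.

Besides the shell and the picture viewer there is one more tool, called after ">>>" as name([rows], argument=value, ...), one row to a line, values as JSON. apply_moves: Moves the arm, as the interface text tells. Its arguments: {"type":"object","properties":{"rows":{"type":"array"},"newtons":{"type":"number"}},"required":["rows"]}

```bash
ls; mkdir -p pics; cat > h.py <<'E'
import numpy as np, cv2
from workcell import get_obs, cams, bot
def K(c): return np.array([[c['fx'],0,c['cx']],[0,c['fy'],c['cy']],[0,0,1.]])
def R_(c):
    a=np.array(c['attitude'],float)
    if a.shape==(3,3): return a
    from scipy.spatial.transform import Rotation as R
    if a.size==3: return R.from_euler('xyz',a,degrees=True).as_matrix()
    return R.from_quat(a).as_matrix()
def rays(c,px):
    p=cv2.undistortPoints(np.array(px,float).reshape(-1,1,2),K(c),np.array(c['D'],float)).reshape(-1,2)
    return np.c_[p[:,0],-p[:,1],-np.ones(len(p))]@R_(c).T
def onplane(c,px,z):
    d=rays(c,px); e=np.array(c['eye']); t=(z-e[2])/d[:,2]; return e+d*t[:,None]
def cloud(c):
    h,w=c['range_z'].shape; u,v=np.meshgrid(np.arange(w),np.arange(h))
    d=rays(c,np.stack([u.ravel(),v.ravel()],1))
    return (np.array(c['eye'])+d*c['range_z'].reshape(-1,1)).reshape(h,w,3)
def save(c,n): cv2.imwrite('pics/'+n,c['pixels'][:,:,::-1])
E
python3 - <<'E'
from h import *
print(get_obs())
for n in ['scene','top']:
    c=cams.camera(n); save(c,n+'1.png'); print(n,c['eye'],c['attitude'],c['D'],c['fx'])
    for l in ['gap','drive_mid','mat_mid','corner_a','jar','tape','carton']:
        print(l,[(np.round(r['at'],3).tolist(),round(r['confidence'],2)) for r in cams.find_in(l,c)])
E
```

```text
pics
{'time': 0.0, 'q': array([-6.46315274e+01,  5.01184982e+00,  1.00344841e+01,  9.51000603e+01,
       -1.22608262e-03,  8.99985246e+01]), 'qd': array([ 0.08753808,  0.01363935,  0.039239  , -0.01311612,  0.00929101,
        0.02624084]), 'joint_efforts': array([ 8.85275017e-05, -5.20397151e+01,  4.64799321e+01,  1.65269058e-02,
       -9.51379775e-05, -3.70763942e-06]), 'ee_pos': array([ 0.23553596, -0.49675707,  0.23057615]), 'tcp_rot': array([-89.09424292,  89.92256422, 116.27570594]), 'wrist_force': array([-0.32553478, -0.29477983, -0.38045494]), 'torque': array([-0.03863915,  0.01505348,  0.01453347]), 'opening': 0.08529600982721046}
scene [1.20640154 0.38917525 0.96518617] [ 40.56274225   0.65934078 124.92497946] [0.06790122 0.         0.         0.         0.        ] 483.06611485226284
gap [([0.621, 0.058, 0.037], 0.84)]
drive_mid [([0.368, -0.217, 0.028], 0.92), ([0.525, -0.386, 0.028], 0.86), ([0.564, -0.11, 0.031], 0.79), ([0.619, 0.058, 0.037], 0.6)]
mat_mid [([0.529, 0.224, 0.002], 0.89)]
corner_a [([0.568, -0.115, 0.029], 0.94), ([0.528, -0.383, 0.025], 0.76), ([0.37, -0.218, 0.024], 0.75)]
jar [([0.811, 0.014, 0.071], 0.76)]
tape [([0.76, -0.238, 0.026], 0.78)]
carton [([0.768, 0.268, 0.05], 0.78)]
top [ 0.42598112 -0.05356032  1.17568653] [  8.10506546   0.37803906 -89.49923422] [0.00084617 0.         0.         0.         0.        ] 404.8435526684887
gap [([0.484, 0.043, 0.033], 0.67), ([0.554, -0.117, 0.025], 0.32)]
drive_mid [([0.521, -0.393, 0.024], 0.78), ([0.351, -0.222, 0.025], 0.7), ([0.555, -0.119, 0.027], 0.64)]
mat_mid [([0.52, 0.214, 0.001], 0.65)]
corner_a [([0.358, -0.228, 0.034], 0.91), ([0.517, -0.394, 0.029], 0.9), ([0.556, -0.122, 0.026], 0.83)]
jar [([0.789, -0.004, 0.082], 0.86)]
tape [([0.751, -0.237, 0.023], 0.64)]
carton [([0.747, 0.258, 0.053], 0.94)]
```

View pics/top1.png

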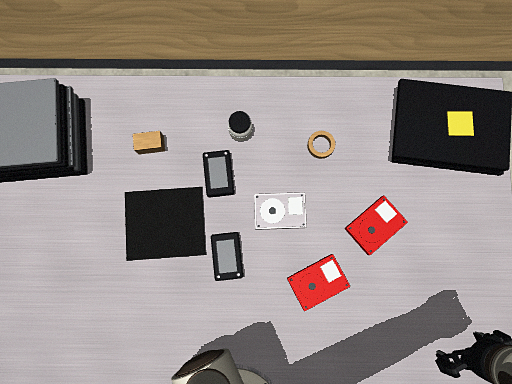

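View pics/scene1.png

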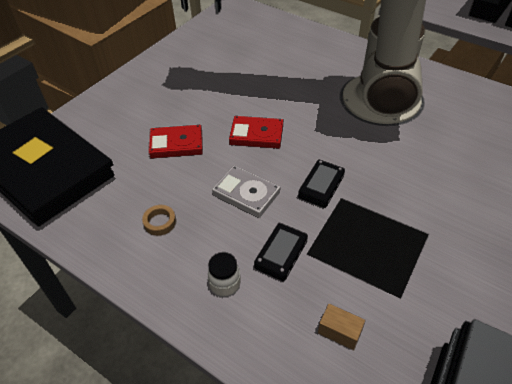

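The top picture shows the silver drive at about px (280,211). The only look-alikes are the red drives at (376,225) and (319,282), so I choose the silver one. The stations are at (219,173) and (228,256), the mat at (165,223), the jar at (240,124), the tape at (321,144) and the carton at (148,142). Next is a close crop and precise measurement.

```bash
cat >> h.py <<'E'
def rect(P):
    r=cv2.minAreaRect((P[:,:2]*1000).astype(np.float32)); (a,b),(w,h),t=r
    # report long axis angle relative to world y
    bx=cv2.boxPoints(r); e=[bx[1]-bx[0],bx[2]-bx[1]]; L=max(e,key=np.linalg.norm)
    ang=np.degrees(np.arctan2(L[1],L[0])); 
    return np.round([a,b,w,h],1),round(float((ang)%180),2)
def drive(c,box=None):
    """silver drive outline at z=.026 from bright low-saturation raised pixels"""
    P=cloud(c); im=c['pixels']; hsv=cv2.cvtColor(im,cv2.COLOR_RGB2HSV)
    m=(P[...,2]>.017)&(P[...,2]<.034)&(hsv[...,1]<60)&(hsv[...,2]>95)&(P[...,0]>.3)&(P[...,0]<.72)&(abs(P[...,1])<.45)
    m=cv2.morphologyEx(m.astype(np.uint8),cv2.MORPH_CLOSE,np.ones((7,7)))
    n,l,s,ce=cv2.connectedComponentsWithStats(m); 
    k=1+np.argmax(s[1:,4]); cs,_=cv2.findContours((l==k).astype(np.uint8),cv2.RETR_EXTERNAL,cv2.CHAIN_APPROX_NONE)
    ct=max(cs,key=len).reshape(-1,2)
    return rect(onplane(c,ct,.026)),s[k],ct
E
python3 - <<'E'
from h import *
for n in ['top','scene']:
    c=cams.camera(n); P=cloud(c); im=c['pixels'];hsv=cv2.cvtColor(im,cv2.COLOR_RGB2HSV)
    try:
        r,s,ct=drive(c); print(n,'drive',r,s)
        v=im.copy(); cv2.drawContours(v,[ct.reshape(-1,1,2)],-1,(0,255,0),1)
    except Exception as e: print(e); v=im.copy()
    print('bench z',np.median(P[(abs(P[...,2])<.01)][:,2]))
    # stations
    m=((P[...,2]>.029)&(P[...,2]<.042)&(P[...,0]>.35)&(P[...,0]<.78)&(P[...,1]>-.05)&(P[...,1]<.15)).astype(np.uint8)
    nn,l,s,ce=cv2.connectedComponentsWithStats(m)
    for k in range(1,nn):
        if s[k,4]>200:
            cs,_=cv2.findContours((l==k).astype(np.uint8),cv2.RETR_EXTERNAL,cv2.CHAIN_APPROX_NONE)
            ct=max(cs,key=len).reshape(-1,2); print('st',rect(onplane(c,ct,.034)),s[k],np.median(P[l==k][:,2]))
            cv2.drawContours(v,[ct.reshape(-1,1,2)],-1,(255,0,255),1)
    m=((abs(P[...,2])<.008)&(hsv[...,2]<45)&(P[...,1]>.06)&(P[...,1]<.4)&(P[...,0]>.35)&(P[...,0]<.7)).astype(np.uint8)
    nn,l,s,ce=cv2.connectedComponentsWithStats(m);k=1+np.argmax(s[1:,4])
    cs,_=cv2.findContours((l==k).astype(np.uint8),cv2.RETR_EXTERNAL,cv2.CHAIN_APPROX_NONE)
    ct=max(cs,key=len).reshape(-1,2); print('mat',rect(onplane(c,ct,0)),s[k])
    cv2.drawContours(v,[ct.reshape(-1,1,2)],-1,(0,255,255),1)
    b=(110,120,330,310) if n=='top' else (190,140,440,310)
    o=cv2.resize(v[b[1]:b[3],b[0]:b[2]],None,fx=3,fy=3,interpolation=cv2.INTER_NEAREST)
    cv2.imwrite(f'pics/{n}2.png',o[:600,:800,::-1])
E
```

```text
top drive (array([ 556.4, -117.3,  101.5,  146.4]), 92.48) [ 254  192   53   37 1814]
bench z -0.00031943401228384793
st (array([662.7,  61.3, 129.8,  79.1]), 7.1) [ 203  150   31   46 1166] 0.034102114318683596
st (array([426.3,  32.3, 128.9,  79.3]), 7.18) [ 211  232   32   49 1267] 0.03392222227702235
mat (array([520.1, 217.6, 200.5, 228.6]), 94.69) [ 125  187   81   74 5326]
scene drive (array([ 559.4, -119. ,  103.5,  147.2]), 92.6) [ 212  165   68   48 1726]
bench z 0.00023111008951309797
st (array([431.1,  31.7, 132.5,  79.3]), 7.51) [ 299  159   46   43 1133] 0.03467096012266602
st (array([667.9,  61. , 130.9,  79.3]), 6.98) [ 254  222   54   54 1593] 0.03487742019437001
mat (array([521.1, 213.4, 198.9, 229. ]), 94.83) [ 307  199  121   99 6614]
```

View pics/top2.png

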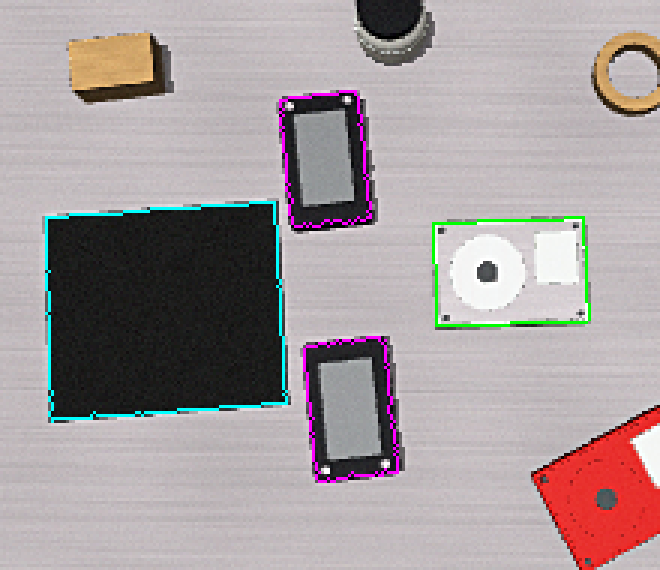

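```bash
cat > kin.py <<'E'
from h import *
# gap frame (avg), ang 7.1
E
python3 - <<'E'
import numpy as np
G=np.array([(662.7+426.3)/2,(61.3+32.3)/2]);th=np.radians(7.1)
ax=np.array([np.cos(th),np.sin(th)]);ay=np.array([-np.sin(th),np.cos(th)])
print(G, np.hypot(236.4,29))
for n,p in dict(drive=(556.4,-117.3),mat=(520.1,217.6)).items():
    d=np.array(p)-G; print(n,d@ax,d@ay)
E
```

```text
[544.5  46.8] 238.1721226340312
drive -8.474252272277559 -164.31252858022054
mat -3.101767057129746 172.5061710233095
```

The overlay outlines fit: the drive measures 101.5×146.4, the stations are 238 mm apart (240 expected), and the mat is 200×229. In the gap frame the drive is at about (-8.5, -164) mm, turned -4.6°.

Plan: first push the drive's -x side with two spread fingers aligned to the passage, which squares and centres it. Then push it straight through from the rear.

```bash
cat > kin.py <<'E'
from h import *
from scipy.spatial.transform import Rotation as R
G=np.array([544.5,46.8]);A=7.1;th=np.radians(A)
ax=np.array([np.cos(th),np.sin(th)]);ay=np.array([-np.sin(th),np.cos(th)])
def w(x,y): return G+x*ax+y*ay
def g(p): d=np.array(p[:2])-G; return np.round([d@ax,d@ay],1)
def Rt(jaw):
    y=np.array([np.cos(np.radians(jaw)),np.sin(np.radians(jaw)),0]);x=np.array([0,0,-1.]);return np.c_[x,y,np.cross(x,y)]
def cur():
    o=get_obs(); return np.array(o['ee_pos'])*1000,R.from_euler('xyz',o['tcp_rot'],degrees=True).as_matrix(),o
def to(gx,gy,z,jaw):
    """gap-frame target, jaw angle rel. gap x axis (deg)"""
    p,Rc,o=cur(); best=None
    for k in (0,180):
        rv=R.from_matrix(Rc.T@Rt(jaw+A+k)).as_rotvec()
        if best is None or np.linalg.norm(rv)<np.linalg.norm(best): best=rv
    t=np.r_[w(gx,gy),z]; s=Rc.T@(t-p)
    print('to',(gx,gy,z),'shift',np.round(s,1),'rv',np.round(best,4))
def st():
    p,Rc,o=cur(); print('t',o['time'],'gap xy',g(p),'z',p[2].round(1),'world',p.round(1),'jaw rel',round((np.degrees(np.arctan2(Rc[1,1],Rc[0,1]))-A)%180,2),'F',np.round(o['wrist_force'],1),'q',np.round(o['q'],1),'open',o['opening'])
E
python3 - <<'E'
from kin import *
st(); to(-100,-164,120,90); to(-100,-164,5,90)
print(cur()[1].round(3))
E
```

```text
t 0.9 gap xy [-373.7 -501.4] z 231.3 world [ 235.7 -496.9  231.3] jaw rel 108.27 F [0.5 0.4 0.6] q [-64.6   5.   10.1  95.1   0.   90. ] open 0.08549452637193727
to (-100, -164, 120) shift [ 111.3 -234.6 -365.7] rv [ 0.3189 -0.      0.    ]
to (-100, -164, 5) shift [ 226.3 -234.6 -365.7] rv [ 0.3189 -0.      0.    ]
[[ 0.     0.428 -0.904]
 [ 0.    -0.904 -0.428]
 [-1.    -0.    -0.   ]]
```

>>> apply_moves([
  [[40, -40, -60, 0.08, 0, 0, 0.55], [80, -80, -120, 0.16, 0, 0, 0.55], [111, -120, -180, 0.24, 0, 0, 0.55], [111, -150, -230, 0.319, 0, 0, 0.55], [111, -180, -280, 0.319, 0, 0, 0.55], [111, -210, -320, 0.319, 0, 0, 0.55], [111, -234.6, -365.7, 0.319, 0, 0, 0.55], [111, -234.6, -365.7, 0.319, 0, 0, 0.55], [111, -234.6, -365.7, 0.319, 0, 0, 0.55], [111, -234.6, -365.7, 0.319, 0, 0, 0.55], [111, -234.6, -365.7, 0.319, 0, 0, 0.55], [111, -234.6, -365.7, 0.319, 0, 0, 0.55], [111, -234.6, -365.7, 0.319, 0, 0, 0.55]],
])

```text
time: 2.2
ee_pos: [0.4651, -0.1295, 0.1205]
tcp_rot: [109.7, 90.0, -63.3]
wrist_force: [0.6, -0.1, -0.1]
opening: 0.0471
```

```bash
python3 - <<'E'
from kin import *
st(); to(-100,-164,5,90)
E
```

```text
t 2.2 gap xy [-100.6 -165.1] z 120.5 world [ 465.1 -129.5  120.5] jaw rel 89.89 F [ 0.6 -0.1 -0.1] q [-15.5  -5.  -12.1  82.8  -0.  157.5] open 0.04706086822495028
to (-100, -164, 5) shift [115.5  -1.1  -0.6] rv [-0.0019 -0.0001 -0.0002]
```

>>> apply_moves([
  [[30, -1.1, -0.6, -0.002, 0, 0, 0.55], [60, -1.1, -0.6, -0.002, 0, 0, 0.55], [85, -1.1, -0.6, -0.002, 0, 0, 0.55], [105, -1.1, -0.6, -0.002, 0, 0, 0.55], [113, -1.1, -0.6, -0.002, 0, 0, 0.55], [115, -1.1, -0.6, -0.002, 0, 0, 0.55], [115, -1.1, -0.6, -0.002, 0, 0, 0.55], [115, -1.1, -0.6, -0.002, 0, 0, 0.55]],
])

```text
time: 3.0
ee_pos: [0.4662, -0.1288, 0.0067]
tcp_rot: [151.6, 89.9, -21.4]
wrist_force: [0.1, -0.5, 0.3]
opening: 0.047
```

```bash
python3 - <<'E'
from kin import *
st(); to(-62,-164,6,90)
c=cams.camera('scene');save(c,'s3.png')
c=cams.camera('top');save(c,'t3.png');r=drive(c)[0];print(r,g(r[0]))
v=np.hstack([cv2.imread('pics/s3.png')[110:310,180:380],cv2.imread('pics/t3.png')[140:340,180:380]]);cv2.imwrite('pics/c3.png',cv2.resize(v,None,fx=2,fy=2))
E
```

```text
t 3.0 gap xy [ -99.4 -164.5] z 6.7 world [ 466.2 -128.8    6.7] jaw rel 89.98 F [ 0.1 -0.5  0.3] q [-15.4  -2.3 -22.3  69.9  -0.  157.5] open 0.04704897789225945
to (-62, -164, 6) shift [  0.8  -0.6 -37.4] rv [-0.0004 -0.0017 -0.0009]
(array([ 557.6, -117.4,   99.9,  146.5]), 93.22) [  -7.3 -164.6]
```

View pics/c3.png

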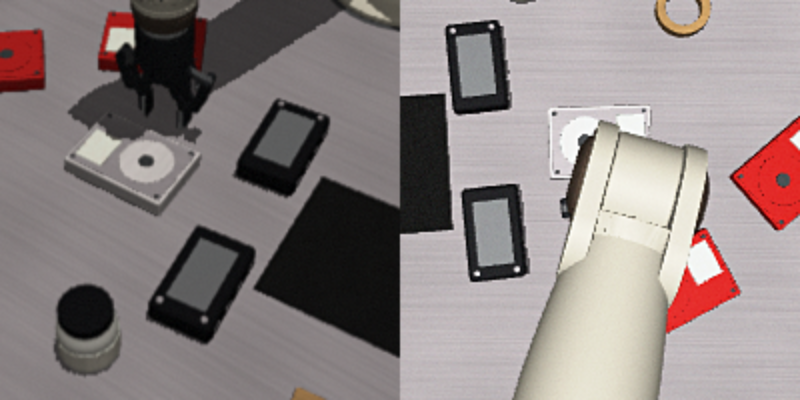

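The gripper is down on the drive's -x side (left half, about px (165,100)) and clear of it. I'll start the slow side push.

>>> apply_moves([
  [[0.5, -0.5, -4, 0, 0, 0, 0.55], [0.5, -0.5, -8, 0, 0, 0, 0.55], [0.5, -0.5, -11, 0, 0, 0, 0.55], [0.5, -0.5, -14, 0, 0, 0, 0.55], [0.5, -0.5, -16, 0, 0, 0, 0.55], [0.5, -0.5, -18, 0, 0, 0, 0.55], [0.5, -0.5, -20, 0, 0, 0, 0.55], [0.5, -0.5, -22, 0, 0, 0, 0.55], [0.5, -0.5, -24, 0, 0, 0, 0.55], [0.5, -0.5, -26, 0, 0, 0, 0.55], [0.5, -0.5, -28, 0, 0, 0, 0.55], [0.5, -0.5, -30, 0, 0, 0, 0.55], [0.5, -0.5, -32, 0, 0, 0, 0.55], [0.5, -0.5, -33, 0, 0, 0, 0.55], [0.5, -0.5, -34, 0, 0, 0, 0.55], [0.5, -0.5, -34, 0, 0, 0, 0.55]],
])

```text
time: 4.7
ee_pos: [0.4995, -0.1241, 0.006]
tcp_rot: [114.8, 89.9, -58.1]
wrist_force: [-4.9, -1.7, 2.5]
opening: 0.0472
```

```bash
python3 - <<'E'
from kin import *
st(); to(-62,-164,6,90)
c=cams.camera('scene');save(c,'s4.png');r=drive(c)[0];print(r,g(r[0]))
v=cv2.imread('pics/s4.png')[110:310,180:380];cv2.imwrite('pics/c4.png',cv2.resize(v,None,fx=3,fy=3))
E
```

```text
t 4.7 gap xy [ -65.8 -164. ] z 6.0 world [ 499.5 -124.1    6. ] jaw rel 89.98 F [-4.9 -1.7  2.5] q [-1.39e+01  2.00e+00 -1.81e+01  6.98e+01 -1.00e-01  1.59e+02] open 0.047152661843643834
to (-62, -164, 6) shift [ 0.  -0.  -3.8] rv [-0.0004 -0.0006 -0.0013]
(array([ 565.2, -116.1,  103.9,  148.4]), 94.39) [   0.4 -164.2]
```

View pics/c4.png

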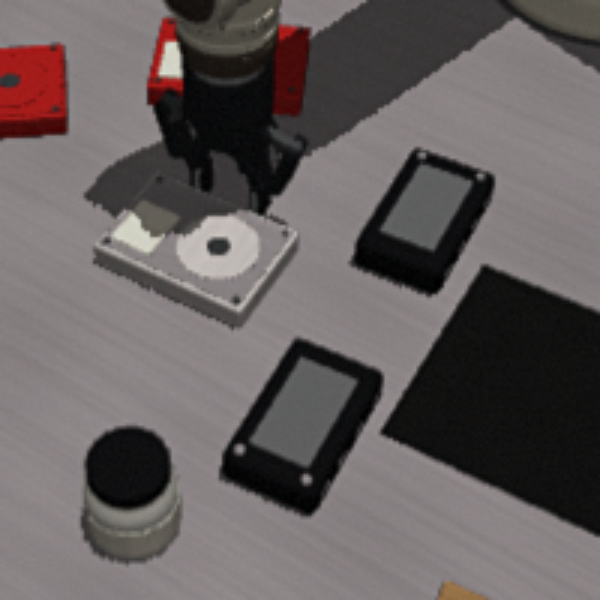

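The drive is being pushed and still squaring up, at about -2.8°. I'll continue about 4.5 mm, then back off and rise for an unobstructed look.

>>> apply_moves([
  [[0, 0, -1, 0, 0, 0, 0.55], [0, 0, -2, 0, 0, 0, 0.55], [0, 0, -3, 0, 0, 0, 0.55], [0, 0, -4, 0, 0, 0, 0.55], [0, 0, -4.5, 0, 0, 0, 0.55], [0, 0, -4.5, 0, 0, 0, 0.55], [0, 0, 10, 0, 0, 0, 0.55], [0, 0, 40, 0, 0, 0, 0.55], [-40, 0, 80, 0, 0, 0, 0.55], [-80, 0, 120, 0, 0, 0, 0.55], [-115, 0, 150, 0, 0, 0, 0.55], [-115, 0, 150, 0, 0, 0, 0.55], [-115, 0, 150, 0, 0, 0, 0.55]],
])

```text
time: 6.05
ee_pos: [0.3513, -0.1429, 0.1225]
tcp_rot: [149.0, 89.7, -23.9]
wrist_force: [0.2, 0.2, 0.1]
opening: 0.0472
```

```bash
python3 - <<'E'
from kin import *
st()
c=cams.camera('scene');save(c,'s5.png');r=drive(c)[0];print(r,g(r[0]))
c=cams.camera('top');save(c,'t5.png');r,s,ct=drive(c);print(r,g(r[0]),s)
v=c['pixels'][:,:,::-1].copy(); cv2.drawContours(v,[ct.reshape(-1,1,2)],-1,(0,255,0),1)
v=v[120:320,180:380];cv2.imwrite('pics/c5.png',cv2.resize(v,None,fx=3,fy=3,interpolation=cv2.INTER_NEAREST))
E
```

```text
t 6.05 gap xy [-215.2 -164.4] z 122.5 world [ 351.3 -142.9  122.5] jaw rel 89.93 F [0.2 0.2 0.1] q [-22.1 -19.9 -24.3  85.3  -0.  150.8] open 0.04721010667887489
(array([ 568.6, -115.3,  103.6,  147.3]), 95.55) [   3.9 -163.8]
(array([ 565.6, -113.8,  101.4,  146.4]), 95.47) [   1.1 -162. ] [ 252  188   54   39 1804]
```

View pics/c5.png

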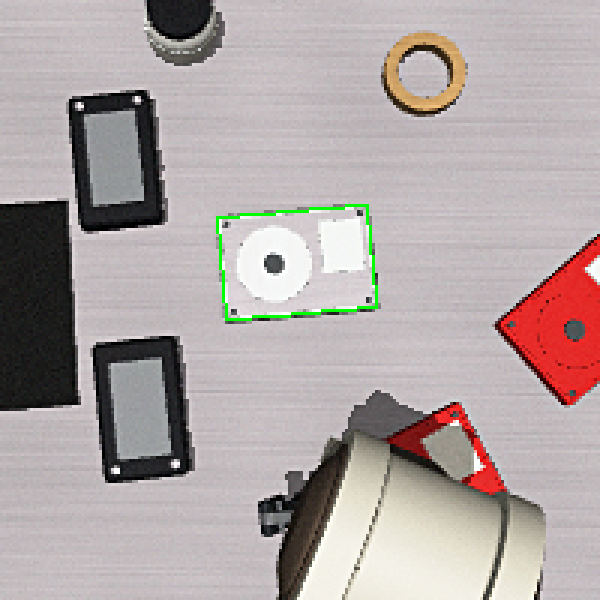

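The view is clear. The drive is at (+1, -162) with heading -1.6°, and pushing with a square tool from the rear will remove that. Next I move behind it.

```bash
python3 - <<'E'
from kin import *
to(0,-272,122,0)
p,Rc,o=cur(); print(np.degrees(R.from_matrix(Rc.T@Rt(A)).as_rotvec()),np.degrees(R.from_matrix(Rc.T@Rt(A+180)).as_rotvec()))
E
```

```text
to (0, -272, 122) shift [  -1.6  108.1 -215.3] rv [ 1.5705e+00 -1.6000e-03  1.0000e-04]
[-9.00193534e+01 -4.07835430e-03 -9.21594101e-02] [ 8.99806122e+01 -9.21508971e-02  4.07797757e-03]
```

>>> apply_moves([
  [[0, 20, -40, -0.14, 0, 0, 0.55], [0, 40, -80, -0.28, 0, 0, 0.55], [0, 60, -120, -0.42, 0, 0, 0.55], [0, 80, -160, -0.56, 0, 0, 0.55], [0, 100, -200, -0.7, 0, 0, 0.55], [0, 108, -215, -0.84, 0, 0, 0.55], [0, 108, -215, -0.98, 0, 0, 0.55], [0, 108, -215, -1.12, 0, 0, 0.55], [0, 108, -215, -1.26, 0, 0, 0.55], [0, 108, -215, -1.4, 0, 0, 0.55], [0, 108, -215, -1.54, 0, 0, 0.55], [0, 108, -215, -1.571, 0, 0, 0.55], [0, 108, -215, -1.571, 0, 0, 0.55], [0, 108, -215, -1.571, 0, 0, 0.55], [0, 108, -215, -1.571, 0, 0, 0.55]],
])

```text
time: 7.65
ee_pos: [0.5779, -0.2227, 0.1193]
tcp_rot: [-20.9, 90.0, -103.9]
wrist_force: [-0.2, -0.0, 0.5]
opening: 0.047
```

```bash
python3 - <<'E'
from kin import *
st();to(0,-272,6,0)
E
```

```text
t 7.65 gap xy [-2.000e-01 -2.716e+02] z 119.3 world [ 577.9 -222.7  119.3] jaw rel 179.96 F [-0.2 -0.   0.5] q [-21.1  13.7   7.6  83.9  -0.   61.9] open 0.046970860561676986
to (0, -272, 6) shift [113.3   0.2   0.4] rv [-0.0008  0.0002  0.0001]
```

>>> apply_moves([
  [[30, 0, 0, 0, 0, 0, 0.55], [60, 0, 0, 0, 0, 0, 0.55], [85, 0, 0, 0, 0, 0, 0.55], [103, 0, 0, 0, 0, 0, 0.55], [111, 0, 0, 0, 0, 0, 0.55], [113, 0.2, 0, 0, 0, 0, 0.55], [113, 0.2, -4, 0, 0, 0, 0.55], [113, 0.2, -10, 0, 0, 0, 0.55], [113, 0.2, -16, 0, 0, 0, 0.55], [113, 0.2, -20, 0, 0, 0, 0.55], [113, 0.2, -23, 0, 0, 0, 0.55], [113, 0.2, -26, 0, 0, 0, 0.55], [113, 0.2, -29, 0, 0, 0, 0.55], [113, 0.2, -32, 0, 0, 0, 0.55], [113, 0.2, -35, 0, 0, 0, 0.55], [113, 0.2, -38, 0, 0, 0, 0.55], [113, 0.2, -41, 0, 0, 0, 0.55], [113, 0.2, -44, 0, 0, 0, 0.55], [113, 0.2, -46, 0, 0, 0, 0.55], [113, 0.2, -46, 0, 0, 0, 0.55]],
])

```text
time: 9.65
ee_pos: [0.5726, -0.1771, 0.0067]
tcp_rot: [26.0, 90.0, -56.9]
wrist_force: [0.9, -3.3, 3.3]
opening: 0.0468
```

```bash
cat > look.py <<'E'
import sys
from kin import *
n=sys.argv[1]; st(); ims=[]
for cn,b in (('scene',(110,310,180,380)),('top',(120,320,130,330))):
    c=cams.camera(cn);
    try:
        r,s,ct=drive(c);v=c['pixels'][:,:,::-1].copy();cv2.drawContours(v,[ct.reshape(-1,1,2)],-1,(0,255,0),1)
        # relative to that camera's own gap estimate
        Gc=np.array([549.5,46.4]) if cn=='scene' else G
        d=r[0][:2]-Gc
        print(cn,r,'gap',np.round([d@ax,d@ay],1),'head',round(r[1]-90-A,2))
    except Exception as e: print(cn,e); v=c['pixels'][:,:,::-1].copy()
    ims.append(v[b[0]:b[1],b[2]:b[3]])
cv2.imwrite('pics/'+n,cv2.resize(np.hstack(ims),None,fx=2,fy=2,interpolation=cv2.INTER_CUBIC))
E
python3 look.py c6.png
```

```text
t 9.65 gap xy [ 2.000e-01 -2.257e+02] z 6.7 world [ 572.6 -177.1    6.7] jaw rel 179.96 F [ 0.9 -3.3  3.3] q [-17.2  13.3  -5.5  71.2  -0.   65.8] open 0.046797924753441536
scene (array([563.9, -93.9, 103.9, 147.4]), 97.17) gap [  -3.1 -141. ] head 0.07
top (array([560.2, -86.5, 101.4, 134. ]), 97.18) gap [  -0.9 -134.2] head 0.08
```

View pics/c6.png

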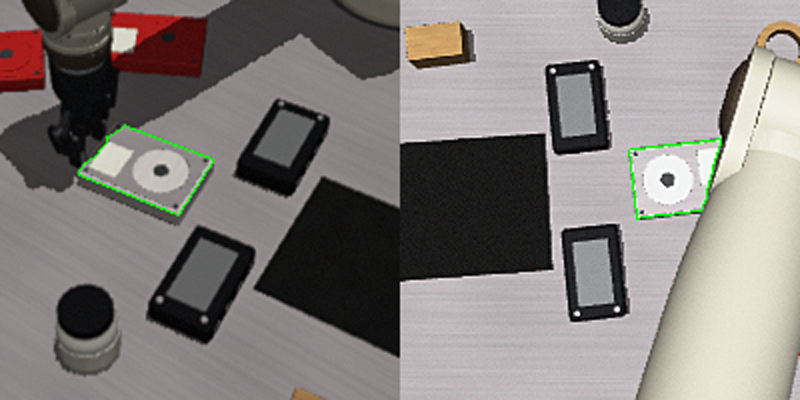

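The drive is flush and square with the passage (heading +0.1°) and sits about 1–3 mm to -x. I'll advance 22 mm with a slight +1.8 mm sideways drift and check at the mouth.

>>> apply_moves([
  [[0.5, 0.2, -2, 0, 0, 0, 0.55], [0.5, 0.4, -4, 0, 0, 0, 0.55], [0.5, 0.6, -6, 0, 0, 0, 0.55], [0.5, 0.8, -8, 0, 0, 0, 0.55], [0.5, 1.0, -10, 0, 0, 0, 0.55], [0.5, 1.2, -12, 0, 0, 0, 0.55], [0.5, 1.4, -14, 0, 0, 0, 0.55], [0.5, 1.6, -16, 0, 0, 0, 0.55], [0.5, 1.8, -18, 0, 0, 0, 0.55], [0.5, 1.8, -20, 0, 0, 0, 0.55], [0.5, 1.8, -22, 0, 0, 0, 0.55], [0.5, 1.8, -22, 0, 0, 0, 0.55]],
])

```text
time: 10.95
ee_pos: [0.5718, -0.1554, 0.0064]
tcp_rot: [30.8, 89.9, -52.2]
wrist_force: [1.0, -5.0, 4.5]
opening: 0.0471
```

```bash
python3 look.py c7.png
```

```text
t 10.95 gap xy [   2.1 -204.1] z 6.4 world [ 571.8 -155.4    6.4] jaw rel 179.94 F [ 1.  -5.   4.5] q [-15.2  12.3  -6.7  70.9  -0.   67.8] open 0.04713625661121147
scene (array([563.2, -72.6, 104. , 147.7]), 97.18) gap [  -1.1 -119.8] head 0.08
top (array([558.7, -59.6, 101.3, 123.7]), 96.86) gap [   0.9 -107.3] head -0.24
```

View pics/c7.png

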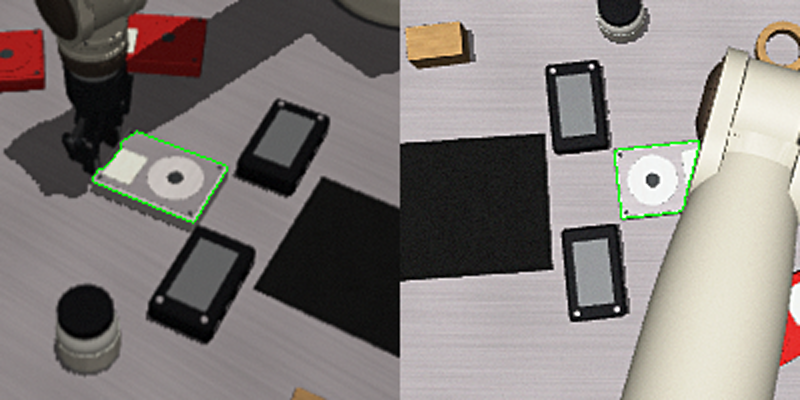

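The lateral reading is now -1.1 (scene) and +0.9 (top), so the drive is centred, with heading about 0. Next I push straight into the passage and watch the force.

>>> apply_moves([
  [[0.5, 0, -3, 0, 0, 0, 0.55], [0.5, 0, -6, 0, 0, 0, 0.55], [0.5, 0, -9, 0, 0, 0, 0.55], [0.5, 0, -12, 0, 0, 0, 0.55], [0.5, 0, -15, 0, 0, 0, 0.55], [0.5, 0, -18, 0, 0, 0, 0.55], [0.5, 0, -21, 0, 0, 0, 0.55], [0.5, 0, -24, 0, 0, 0, 0.55], [0.5, 0, -27, 0, 0, 0, 0.55], [0.5, 0, -30, 0, 0, 0, 0.55], [0.5, 0, -33, 0, 0, 0, 0.55], [0.5, 0, -36, 0, 0, 0, 0.55], [0.5, 0, -36, 0, 0, 0, 0.55]],
])

```text
time: 12.35
ee_pos: [0.5677, -0.1199, 0.0063]
tcp_rot: [35.1, 89.9, -47.9]
wrist_force: [1.4, -4.9, 4.3]
opening: 0.047
```

```bash
python3 look.py c8.png
```

```text
t 12.35 gap xy [   2.4 -168.3] z 6.3 world [ 567.7 -119.9    6.3] jaw rel 179.94 F [ 1.4 -4.9  4.3] q [-11.9  10.7  -8.6  70.6  -0.1  71.1] open 0.04704987108684656
scene (array([559.6, -36.4, 105.9, 147.7]), 96.49) gap [ -0.2 -83.4] head -0.61
top (array([553.3, -14.3, 101.2, 103.8]), 96.86) gap [  1.2 -61.7] head -0.24
```

View pics/c8.png

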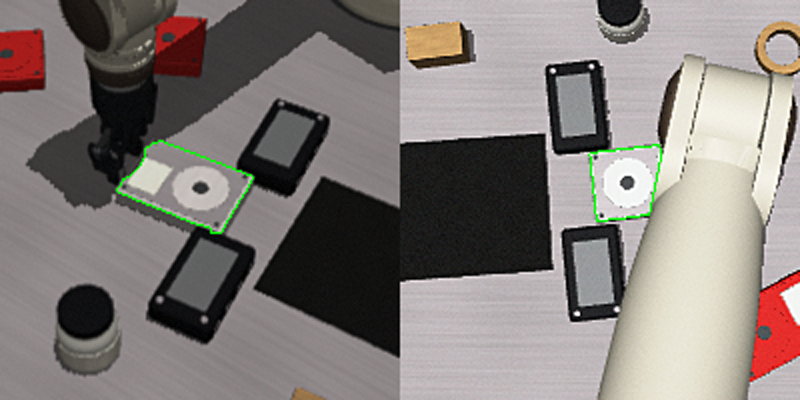

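```bash
python3 - <<'E'
from kin import *
c=cams.camera('top');v=c['pixels'][140:300,190:290,::-1];cv2.imwrite('pics/c9.png',cv2.resize(v[20:130],None,fx=5,fy=5,interpolation=cv2.INTER_NEAREST))
E
```

```text
(no output)
```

View pics/c9.png

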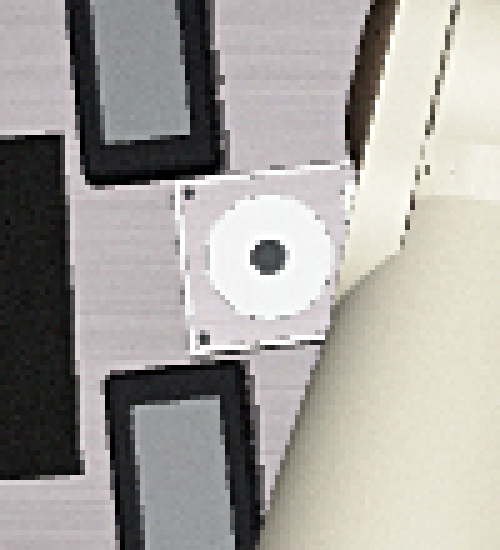

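The drive's front is inside the passage with no contact force. The +x side looks tighter (about 1–2 mm against 5 mm), so I'll drift about 1 mm to -x while advancing.

>>> apply_moves([
  [[0.5, -0.2, -3, 0, 0, 0, 0.55], [0.5, -0.4, -6, 0, 0, 0, 0.55], [0.5, -0.6, -9, 0, 0, 0, 0.55], [0.5, -0.8, -12, 0, 0, 0, 0.55], [0.5, -1, -15, 0, 0, 0, 0.55], [0.5, -1.2, -18, 0, 0, 0, 0.55], [0.5, -1.2, -21, 0, 0, 0, 0.55], [0.5, -1.2, -24, 0, 0, 0, 0.55], [0.5, -1.2, -27, 0, 0, 0, 0.55], [0.5, -1.2, -30, 0, 0, 0, 0.55], [0.5, -1.2, -30, 0, 0, 0, 0.55]],
])

```text
time: 13.6
ee_pos: [0.563, -0.0905, 0.006]
tcp_rot: [38.6, 89.8, -44.4]
wrist_force: [1.4, -5.1, 4.4]
opening: 0.0472
```

```bash
python3 look.py c10.png; python3 - <<'E'
from kin import *
c=cams.camera('top');v=c['pixels'][140:300,190:290,::-1];cv2.imwrite('pics/c11.png',cv2.resize(v[20:130],None,fx=5,fy=5,interpolation=cv2.INTER_NEAREST))
E
```

```text
t 13.6 gap xy [   1.4 -138.5] z 6.0 world [563.  -90.5   6. ] jaw rel 179.93 F [ 1.4 -5.1  4.4] q [ -9.1   9.3 -10.2  70.4  -0.1  73.9] open 0.047157192349103795
scene (array([609.9,   0.9, 217.1, 149. ]), 7.38) gap [ 54.3 -52.6] head -89.72
top (array([486.3,  28.2,  89.1, 233.1]), 179.28) gap [-60.1 -11.3] head 82.18
```

View pics/c11.png

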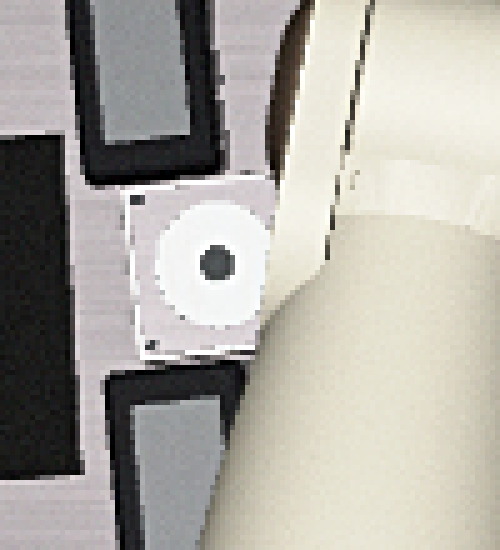

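View pics/c10.png

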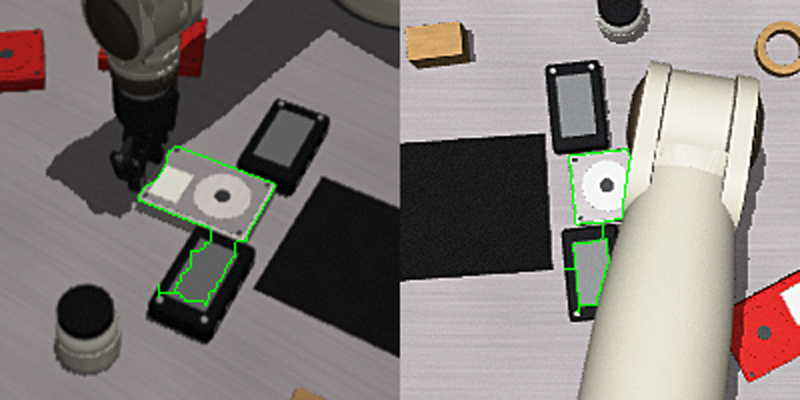

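The gaps on both sides are now balanced and the force is still 5 N. The contour merged with a station screen, so I ignore that number. Continuing straight.

>>> apply_moves([
  [[0, 0, -3, 0, 0, 0, 0.55], [0, 0, -6, 0, 0, 0, 0.55], [0, 0, -9, 0, 0, 0, 0.55], [0, 0, -12, 0, 0, 0, 0.55], [0, 0, -15, 0, 0, 0, 0.55], [0, 0, -18, 0, 0, 0, 0.55], [0, 0, -21, 0, 0, 0, 0.55], [0, 0, -24, 0, 0, 0, 0.55], [0, 0, -27, 0, 0, 0, 0.55], [0, 0, -30, 0, 0, 0, 0.55], [0, 0, -33, 0, 0, 0, 0.55], [0, 0, -36, 0, 0, 0, 0.55], [0, 0, -39, 0, 0, 0, 0.55], [0, 0, -42, 0, 0, 0, 0.55], [0, 0, -45, 0, 0, 0, 0.55], [0, 0, -45, 0, 0, 0, 0.55]],
])

```text
time: 15.35
ee_pos: [0.5573, -0.0458, 0.0057]
tcp_rot: [32.5, 89.9, -50.5]
wrist_force: [1.0, -4.2, 3.1]
opening: 0.0473
```

```bash
sed -i 's/<.034)&(hsv/<.030)\&(hsv/; s/np.ones((7,7))/np.ones((3,3))/' h.py; python3 look.py c12.png; python3 - <<'E'
from kin import *
c=cams.camera('top');v=c['pixels'][140:300,190:290,::-1];cv2.imwrite('pics/c13.png',cv2.resize(v[20:130],None,fx=5,fy=5,interpolation=cv2.INTER_NEAREST))
E
```

```text
t 15.35 gap xy [  1.3 -93.5] z 5.7 world [557.3 -45.8   5.7] jaw rel 179.93 F [ 1.  -4.2  3.1] q [ -4.6   7.9 -11.8  70.2  -0.1  78.3] open 0.04726250178033779
scene (array([548.6,  37.1, 103.8, 147.4]), 97.07) gap [-2.  -9.1] head -0.03
top (array([541.2,  83. , 102.9,  60.3]), 1.61) gap [ 1.2 36.3] head -95.49
```

View pics/c13.png

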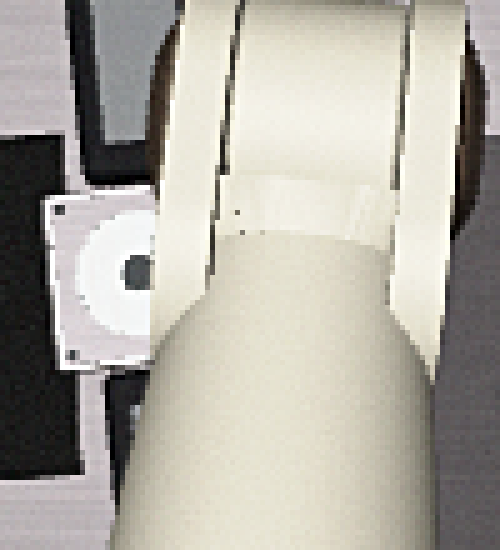

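View pics/c12.png

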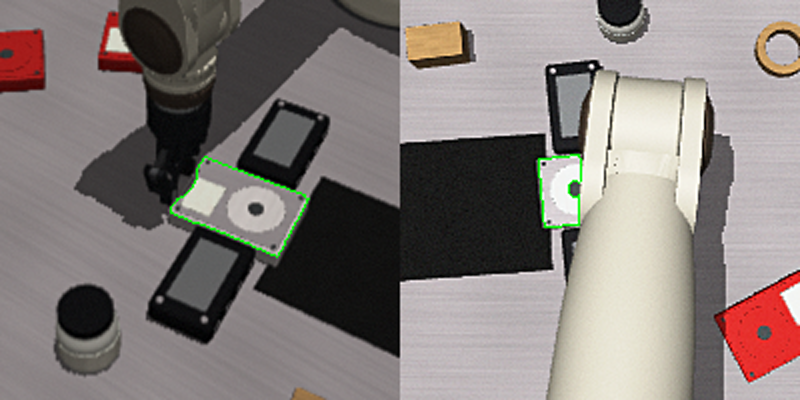

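Halfway through: the heading is 0° and the force is 4 N. I'll keep pushing straight.

>>> apply_moves([
  [[0, 0, -3, 0, 0, 0, 0.55], [0, 0, -6, 0, 0, 0, 0.55], [0, 0, -9, 0, 0, 0, 0.55], [0, 0, -12, 0, 0, 0, 0.55], [0, 0, -15, 0, 0, 0, 0.55], [0, 0, -18, 0, 0, 0, 0.55], [0, 0, -21, 0, 0, 0, 0.55], [0, 0, -24, 0, 0, 0, 0.55], [0, 0, -27, 0, 0, 0, 0.55], [0, 0, -30, 0, 0, 0, 0.55], [0, 0, -33, 0, 0, 0, 0.55], [0, 0, -36, 0, 0, 0, 0.55], [0, 0, -39, 0, 0, 0, 0.55], [0, 0, -42, 0, 0, 0, 0.55], [0, 0, -45, 0, 0, 0, 0.55], [0, 0, -48, 0, 0, 0, 0.55], [0, 0, -51, 0, 0, 0, 0.55], [0, 0, -54, 0, 0, 0, 0.55], [0, 0, -57, 0, 0, 0, 0.55], [0, 0, -57, 0, 0, 0, 0.55]],
])

```text
time: 17.5
ee_pos: [0.5502, 0.0108, 0.0055]
tcp_rot: [30.2, 89.9, -52.8]
wrist_force: [0.3, -4.1, 3.5]
opening: 0.0468
```

```bash
python3 look.py c14.png; python3 -c "
from kin import *
to(1.3,20,6,0)"
```

```text
t 17.5 gap xy [  1.2 -36.4] z 5.5 world [550.2  10.8   5.5] jaw rel 179.93 F [ 0.3 -4.1  3.5] q [  1.2   6.8 -13.1  70.1  -0.1  84.1] open 0.046769647440557026
scene (array([541.5,  93.4, 103.5, 147.1]), 97.0) gap [-2.1 47.6] head -0.1
top (array([531. , 153.1, 100.8,  32.1]), 3.81) gap [ -0.3 107.2] head -93.29
to (1.3, 20, 6) shift [ -0.7  -0.  -56.5] rv [-0.0013  0.0015 -0.0011]
```

View pics/c14.png

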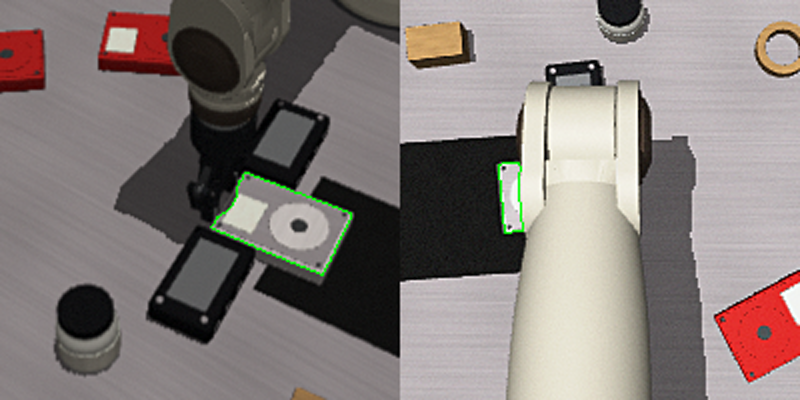

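>>> apply_moves([
  [[-0.5, 0, -3, 0, 0, 0, 0.55], [-0.5, 0, -6, 0, 0, 0, 0.55], [-0.5, 0, -9, 0, 0, 0, 0.55], [-0.5, 0, -12, 0, 0, 0, 0.55], [-0.5, 0, -15, 0, 0, 0, 0.55], [-0.5, 0, -18, 0, 0, 0, 0.55], [-0.5, 0, -21, 0, 0, 0, 0.55], [-0.5, 0, -24, 0, 0, 0, 0.55], [-0.5, 0, -27, 0, 0, 0, 0.55], [-0.5, 0, -30, 0, 0, 0, 0.55], [-0.5, 0, -33, 0, 0, 0, 0.55], [-0.5, 0, -36, 0, 0, 0, 0.55], [-0.5, 0, -39, 0, 0, 0, 0.55], [-0.5, 0, -42, 0, 0, 0, 0.55], [-0.5, 0, -45, 0, 0, 0, 0.55], [-0.5, 0, -48, 0, 0, 0, 0.55], [-0.5, 0, -51, 0, 0, 0, 0.55], [-0.5, 0, -54, 0, 0, 0, 0.55], [-0.5, 0, -57, 0, 0, 0, 0.55], [-0.5, 0, -60, 0, 0, 0, 0.55]],
])

```text
time: 19.6
ee_pos: [0.5429, 0.0705, 0.0058]
tcp_rot: [33.8, 89.9, -49.2]
wrist_force: [0.1, -2.4, -1.8]
opening: 0.0471
```

```bash
python3 look.py c15.png
```

```text
t 19.6 gap xy [ 1.3 23.8] z 5.8 world [542.9  70.5   5.8] jaw rel 179.92 F [ 0.1 -2.4 -1.8] q [  7.5   6.4 -13.5  70.1  -0.1  90.4] open 0.047107721166096836
scene (array([534. , 152.8, 103.4, 146.6]), 97.12) gap [ -2.2 107.5] head 0.02
top (array([ 387.8, -257.6,   49.9,   39.8]), 28.09) gap [-193.1 -282.7] head -69.01
```

View pics/c15.png

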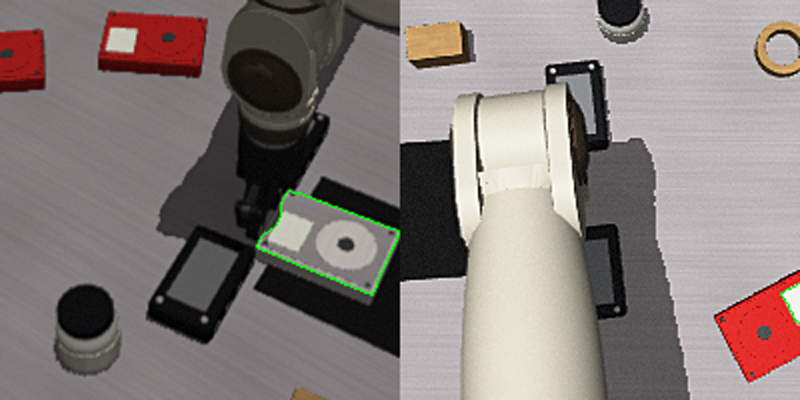

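Through the gap, with the drive's centre at y≈107. Another 65 mm puts it at mid-mat; I'll slow at the end and then back off along the passage.

>>> apply_moves([
  [[0, 0, -3.5, 0, 0, 0, 0.55], [0, 0, -7, 0, 0, 0, 0.55], [0, 0, -10.5, 0, 0, 0, 0.55], [0, 0, -14, 0, 0, 0, 0.55], [0, 0, -18, 0, 0, 0, 0.55], [0, 0, -22, 0, 0, 0, 0.55], [0, 0, -26, 0, 0, 0, 0.55], [0, 0, -30, 0, 0, 0, 0.55], [0, 0, -34, 0, 0, 0, 0.55], [0, 0, -38, 0, 0, 0, 0.55], [0, 0, -42, 0, 0, 0, 0.55], [0, 0, -46, 0, 0, 0, 0.55], [0, 0, -50, 0, 0, 0, 0.55], [0, 0, -54, 0, 0, 0, 0.55], [0, 0, -57, 0, 0, 0, 0.55], [0, 0, -60, 0, 0, 0, 0.55], [0, 0, -62, 0, 0, 0, 0.55], [0, 0, -64, 0, 0, 0, 0.55], [0, 0, -65, 0, 0, 0, 0.55], [0, 0, -65, 0, 0, 0, 0.55]],
])

```text
time: 21.7
ee_pos: [0.5349, 0.1356, 0.0059]
tcp_rot: [66.3, 89.9, -16.7]
wrist_force: [0.8, -2.4, 3.1]
opening: 0.0465
```

>>> apply_moves([
  [[0, 0, 5, 0, 0, 0, 0.55], [0, 0, 15, 0, 0, 0, 0.55], [-10, 0, 20, 0, 0, 0, 0.55], [-40, 0, 20, 0, 0, 0, 0.55], [-80, 0, 20, 0, 0, 0, 0.55], [-120, 0, 20, 0, 0, 0, 0.55], [-150, 0, 50, 0, 0, 0, 0.55], [-150, 0, 100, 0, 0, 0, 0.55], [-150, 0, 150, 0, 0, 0, 0.55], [-150, 0, 200, 0, 0, 0, 0.55], [-150, 0, 250, 0, 0, 0, 0.55], [-150, 0, 300, 0, 0, 0, 0.55], [-150, 0, 300, 0, 0, 0, 0.55], [-150, 0, 300, 0, 0, 0, 0.55]],
])

```text
time: 23.1
ee_pos: [0.5712, -0.1635, 0.1564]
tcp_rot: [86.0, 89.9, 2.9]
wrist_force: [0.7, 0.3, -0.9]
opening: 0.0473
```

```bash
python3 look.py c16.png; python3 - <<'E'
from kin import *
M=np.array([520.1,217.6]);a=np.radians(4.75);mx=np.array([np.cos(a),np.sin(a)]);my=np.array([-np.sin(a),np.cos(a)])
c=cams.camera('top');r,s,ct=drive(c);b=np.radians(r[1]-90);dx=np.array([np.cos(b),np.sin(b)]);dy=np.array([-np.sin(b),np.cos(b)])
for sx in(51,-51):
  for sy in(73.5,-73.5):
    d=r[0][:2]+sx*dx+sy*dy-M;print(np.round([d@mx,d@my],1),'limits 100,115')
save(c,'t16.png')
for l in ['jar','tape','carton']: print(l,[np.round(q['at'],3) for q in cams.find_in(l,c)][:1])
E
```

```text
t 23.1 gap xy [   0.5 -212. ] z 156.4 world [ 571.2 -163.5  156.4] jaw rel 179.79 F [ 0.7  0.3 -0.9] q [-16.   10.1   7.5  87.3   0.   67.1] open 0.047317557004683604
scene (array([525.9, 217.6, 103.4, 145.9]), 97.23) gap [ -2.3 172.8] head 0.13
top (array([523.1, 219.6, 101.5, 146. ]), 97.05) gap [1.000e-01 1.741e+02] head -0.05
[51.2 77.2] limits 100,115
[ 57.  -69.7] limits 100,115
[-50.7  73.2] limits 100,115
[-44.9 -73.7] limits 100,115
jar [array([ 0.79 , -0.   ,  0.084])]
tape []
carton [array([0.743, 0.259, 0.052])]
```

View pics/c16.png

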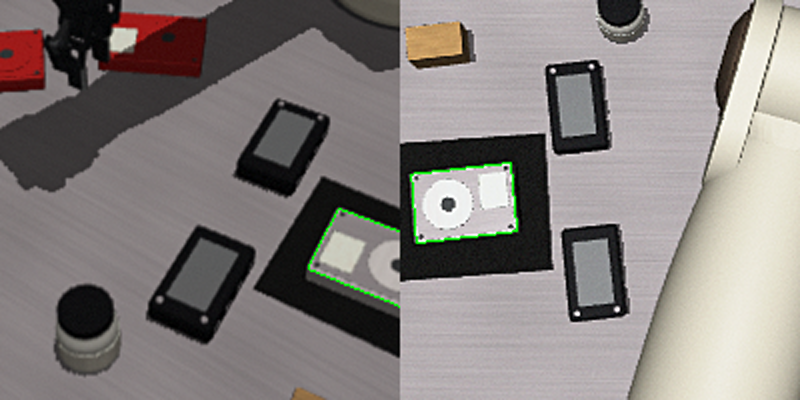

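The drive lies wholly on the mat, with every corner at least 38 mm inside its edges. The robot is clear, so I'm handing in.

```bash
python3 -c "
from h import *
print(bot.job_done())"
```

```text
the job is handed in; nothing more can be done
None
```

The hard drive is through the gap and lies wholly on the rubber mat, and I handed the job in at about 23 s. I squared and centred it with a side push from two spread fingers. Then I pushed it flat from the rear, straight through the gap, to the middle of the mat.

**Last checks:**
- **Drive on the mat:** the top camera puts all four drive corners at least 38 mm inside the mat's edges, with the heading within 0.1° of the passage.
- **Forces:** readings at the end of each move stayed around 7 N or less, and the arm ended clear of everything, touching nothing.
- **Bystanders:** the jar and carton read the same as at the start, within the camera's accuracy. The network did not report the tape roll in the last picture, so I could not re-measure it; the arm's planned path stayed away from it.

**Disagreements:** the two cameras differed by about 2 mm on the drive's sideways position throughout. I steered by their average and by the visible gaps. Some contour readings taken mid-passage were blocked or merged with other objects, so I discarded them.

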